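# Load the specimen tray with tee-section offcuts

### The job

Load the blue tray with the three steel tee offcuts, all standing flange down: first lay the long tee along the stop bar, close up against it, then the spacer bar close up against the long tee, then the medium tee close up against the spacer's other side, so that these lie parallel to the stop, centred on it, with an even gap set by the spacer, which stays in. The short tee goes flat on the tray floor inside the white framed pocket, with its centre near the pocket's, at any time. Leave the two look-alike angle offcuts where they lie.

Things in the scene. Friction and masses are not known exactly. Their poses are not given: they have to be found in the camera images.
- tee_long: Longest of three loose dark steel tee-section offcuts, standing like an inverted T: flat flange 80 x 50 x 8 mm underneath, upright web 80 long x 8 thick along the middle of the flange, 40 mm high overall, about 0.41 kg. Origin: centre of the underside; x along the web, y across it, z up. It can be picked by the web from above (fingers closing along y).
- tee_medium: Medium tee-section offcut: the same section (flange 50 wide, 8 thick; web 8 thick, 40 high overall) but 56 mm long in x, about 0.29 kg. Origin and axes as tee_long.
- tee_short: Short tee-section offcut: the same section but 36 mm long in x (so shorter than its flange is wide), about 0.19 kg. Origin and axes as tee_long.
- spacer: Loose bright steel spacer bar: foot 60 long (x) x 16 thick (y) x 14 mm high, with a grip tab 26 long x 8 thick standing on its middle, up to 46 mm above its underside (pick it by the tab, fingers closing along y); about 0.16 kg. Origin: centre of the underside; x along the bar, z up.
- angle_long: Look-alike, not to be touched: loose dark steel angle (L-section) offcut 80 long (x) x 50 wide, 8 thick, its upright leg (40 mm high) along the +y edge, not the middle. Origin: centre of the underside of the flat leg.
- angle_short: Look-alike, not to be touched: the same L-section, 46 mm long in x. Origin as angle_long.
- tray: Blue open tray, fixed: 128 (x) x 278 (y) x 18 mm high, walls 5 mm, inner floor 5 mm above its underside. Origin: centre of the underside, on the table; x across its short side, y along its long side, z up.
- stop: Bright steel stop bar fixed across the tray: 100 long (x) x 20 thick (y) x 14 mm high, its axes parallel to the tray's. Origin: centre of its underside, on the tray's inner floor, 96 mm from the tray's centre along the tray's +y or -y (it varies; the pocket is at the other end). Only the side facing the pocket has room for a tee (30 mm behind it to the tray wall).
- pocket: Framed pocket fixed in the tray at the other end from the stop: a white rectangular frame, 56 (x) x 74 (y) mm outside, rails 4 wide and 6 mm high, open in the middle (48 x 66 mm, the tray's floor shows). Origin: its centre, on the tray's inner floor; axes parallel to the tray's. Between stop and pocket frame lie 145 mm of free floor.

How it is judged (in metres and radians):
On the way, in this order (a step that is already met when the one before it is completed fails the run):
1. the long tee stands in the tray against the stop bar, released (z of tee_long in the frame of tray between 0.001 and 0.009 m and angle between tee_long's own z axis and vertical below 0.1 rad and linear speed of tee_long below 0.02 m/s and angular speed of tee_long below 0.2 rad/s and contact force between tee_long and the fingers below 0.1 N and y of tee_long in the frame of stop between -0.045 and 0.045 m and x of tee_long in the frame of stop between -0.02 and 0.02 m and angle between the x axis of tee_long and the x axis of stop, either way round below 0.12 rad), for 0.2 s.
2. the spacer bar stands in the tray against the long tee, released (all of step 1 and z of spacer in the frame of tray between 0.001 and 0.009 m and angle between spacer's own z axis and vertical below 0.1 rad and linear speed of spacer below 0.02 m/s and angular speed of spacer below 0.2 rad/s and contact force between spacer and the fingers below 0.1 N and y of spacer in the frame of tee_long between -0.043 and 0.043 m and x of spacer in the frame of stop between -0.02 and 0.02 m and angle between the x axis of spacer and the x axis of stop, either way round below 0.12 rad), for 0.2 s.
3. the medium tee stands in the tray against the spacer, released (all of step 2 and z of tee_medium in the frame of tray between 0.001 and 0.009 m and angle between tee_medium's own z axis and vertical below 0.1 rad and linear speed of tee_medium below 0.02 m/s and angular speed of tee_medium below 0.2 rad/s and contact force between tee_medium and the fingers below 0.1 N and y of tee_medium in the frame of spacer between -0.043 and 0.043 m and x of tee_medium in the frame of stop between -0.02 and 0.02 m and angle between the x axis of tee_medium and the x axis of stop, either way round below 0.12 rad and y of tee_medium in the frame of tee_long between -0.08 and 0.08 m and angle between the x axis of tee_medium and the x axis of tee_long, either way round below 0.12 rad), for 0.2 s.
At the end, for the whole second after the job is handed in: All four upright on the tray floor, released, at rest; long tee, spacer, medium tee each within 10 mm of the neighbour before (stop first), tees at most 30 mm apart, within 20 mm of the stop's middle, parallel within 0.12 rad; short tee within 15 mm of the pocket's centre; angles moved under 20 mm (all of step 3 and z of tee_short in the frame of tray between 0.001 and 0.009 m and angle between tee_short's own z axis and vertical below 0.1 rad and linear speed of tee_short below 0.02 m/s and angular speed of tee_short below 0.2 rad/s and contact force between tee_short and the fingers below 0.1 N and horizontal distance between tee_short and pocket below 0.015 m and distance of each of angle_long, angle_short from where it was at the start of the episode below 0.02 m); the robot touches nothing.
It fails at once if a look-alike angle offcut is moved by more than 20 mm (distance of any of angle_long, angle_short from where it was at the start of the episode above 0.02 m).
It also fails if it takes over 102 s, if anything falls off the work surface, if the arm or the gripper's body presses on something with over 40 N, if the wrist force passes 120 N, or if a joint passes its speed limit or range.

### The arm

A 6-joint arm with a two-finger parallel gripper is mounted at the origin on the work surface. World frame = base frame: x ahead of the robot, y to its left, z up, the work surface at z = 0. Lengths are in mm, angles in rad, forces in N, time in s.
With the tool pointing down it reaches from about 275 to 750 mm from the base axis. Payload 10.2 kg.
Tool frame: the origin (TCP) lies at the very end of the fingers, on their centre line; the grasp point (between the pads) lies 19 mm behind it; x points along the fingers, y is the direction in which the jaws open and shut, and the axes are right-handed (so a half turn about x gives the same grasp; the last joint's range is limited). The gripper opens to 85 mm and grips with 20 to 120 N. Pads are 22 mm wide; open, the fingers measure 114 mm over their backs; the gripper's body (76 mm by 85 mm) begins 54 mm behind the grasp point. The pads swing forward as they close: fully open they stand 13 mm farther back than shut.
Start: joints at [-1.475, 0.313, 1.498, -0, 1.331, -0.223], TCP at [164.536, -498.557, 231.294] pointing down, gripper open.
Joint ranges: [-2.94, 2.94], [-0.97, 2.17], [0.19, 2.56], [-1.23, 4.37], [0.02, 3.11], [-2.88, 2.88]. Speed limits (rad/s): [2.39, 2.39, 3.01, 3.14, 3.14, 3.14].

### API

Orientations are given as a unit quaternion [w, x, y, z].
In Python, from rig import ctrl, viewer, finish_job gives the robot as it stands.
- The arm moves only by the tool carry_out, never from a script. Its argument "targets" is a list of rows, each an object of numbers: "x", "y", "z": the shift along the world's x, y, z in m; "ax", "ay", "az": the turn, a rotation vector about the world's x, y, z in rad; "hand": the opening, from -1 (shut) to 1 (fully open). A call has 1 to 5 rows; each row is the pose to reach, as a shift and turn from the pose commanded when the call began; what a row does not reach only later rows make up. A row lasts 1/8 s, in which the tool goes at most 62.5 mm and 10.7 degrees, less where a joint would pass 70% of its speed; a pose out of reach is approached as far as the arm can. A call with a gripper value outside its range is refused whole. The fingers move at their own pace and stop on an object; "grip_force" is the grip in N (left out, the last holds). Time passes only in rows, so rows that repeat a pose let the fingers close. It gives the time, the measured TCP pose, the force and the opening at its end, in the units of the state.
- ctrl.sense(): the state, without advancing time (a new reading comes with each control period).
- viewer.capture(name): name is "scene" or "side" or "wrist"; returns the picture (384x512x3 uint8, blue, green, red); there is no depth.
- viewer.camera_info(name): a dict with "fx", "fy", "cx", "cy" (pixels), "R" (3x3) and "t" (3): a world point X has camera coordinates R X + t. Camera axes: x right, y down, z forward; pixel columns grow to the right and rows downward; lengths in mm; the calibration is good to about 2 mm. The wrist camera is an equidistant fisheye: a pixel r from the principal point sees the ray r / f radians off the axis. A picture is of the moment at which its call begins: read the wrist's pose just before it. camera_info takes no time and is no camera call; for the wrist camera it gives the pose at the moment of the call.
- finish_job(): hands the job in, once; it reports no verdict.
The state is a dict: "time_s": time; "joints": joint angles; "dq": joint speeds; "tau": joint torques, N m; "eef_pos": TCP position; "ee_rot": TCP orientation; "force": force on the tool from outside, world axes, zero at the start; "wrist_torque": the same for the moment, N m; "grip_width": opening from 0.0 (shut) to 1.0 (fully open).
Only numpy, scipy, OpenCV 4.12 (cv2) and the standard library are available. Lean on these libraries where they do the work, as an engineer would, in place of code of your own. Each camera call takes 0.05 s, during which the arm holds its last target. There are 200 camera calls.

## Working session

There is one attempt and no reset: what is moved stays moved. The work goes in short steps, Python scripts to look and compute and a tool call to move; the robot and the scene stay as the last step left them, time stands still between calls to the robot, and variables do not carry over. Pictures are saved under pics/ and viewed, about 12 in all and at most 16, crops included, and the job is handed in when it is done.

Besides the shell and the picture viewer there is one more tool, called after "Emit:" by a JSON object that holds its "fn" and its "kwargs". carry_out: Moves the arm, as the interface text tells. Its arguments: {"type":"object","properties":{"targets":{"type":"array"},"grip_force":{"type":"number"}},"required":["targets"]}

```bash
mkdir -p pics; ls; python3 - <<'E'
from rig import ctrl, viewer
import cv2,json
for n in ("scene","side"):
    cv2.imwrite(f"pics/{n}0.png",cv2.resize(viewer.capture(n),(800,600),interpolation=cv2.INTER_CUBIC)); print(n,viewer.camera_info(n))
s=ctrl.sense();print(s['time_s'],s['eef_pos'],s['ee_rot'],s['force'],s['grip_width'])
E
```

```text
pics
scene {'fx': 399.68721114581905, 'fy': 399.68721114581905, 'cx': 252.20822548975698, 'cy': 186.8171414773054, 'R': array([[-0.34769054,  0.93748453, -0.01529839],
       [ 0.72990973,  0.26039265, -0.63200273],
       [-0.5885092 , -0.23090781, -0.77481514]]), 't': array([ 164.76955157, -379.48434137, 1452.94506829])}
side {'fx': 433.1929156494006, 'fy': 433.1929156494006, 'cx': 256.3851946421231, 'cy': 194.96213807168922, 'R': array([[ 0.99630033, -0.08396623, -0.0183117 ],
       [-0.073199  , -0.71746734, -0.69273554],
       [ 0.04502834,  0.69151304, -0.72095919]]), 't': array([-571.01116191,   94.25578586, 1116.73019599])}
0.1 [ 164.50943143 -498.32317749  230.78706937] [ 0.11182542  0.69816026  0.11264791 -0.69812447] [0.16101752 0.07741581 0.16724208] 1.00011313740199
```

View pics/scene0.png

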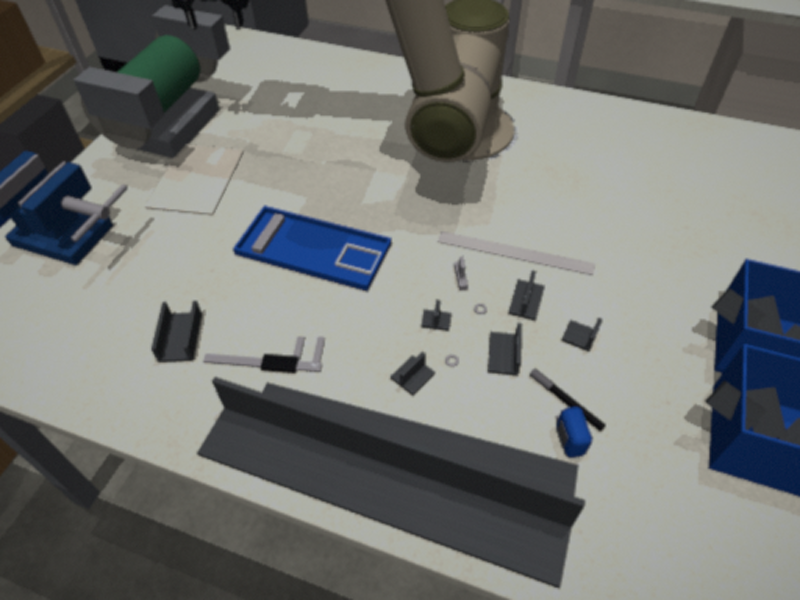

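View pics/side0.png

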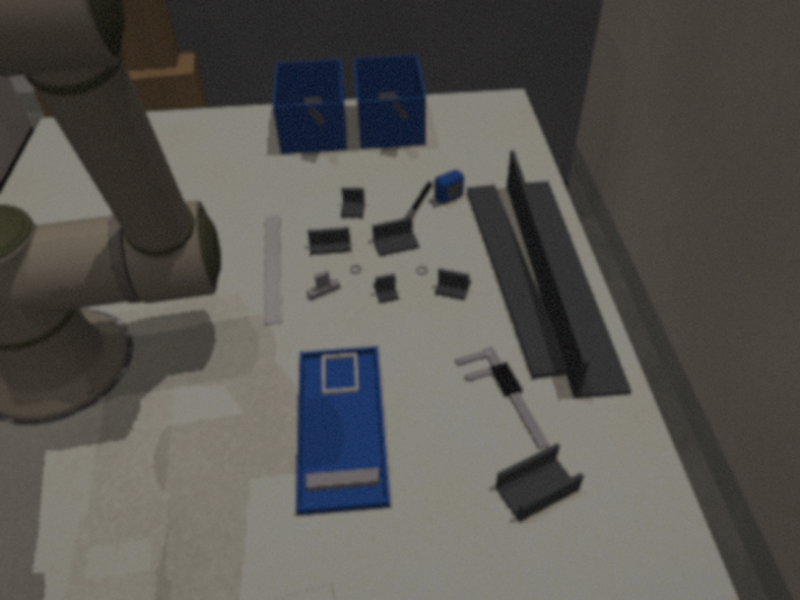

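The stop is at the tray's -y end and the pocket at its +y end. The loose parts lie at +y of the tray. I'll enlarge crops to measure from.

```bash
python3 - <<'E'
from rig import viewer
import cv2
a=viewer.capture("scene");b=viewer.capture("side")
cv2.imwrite("pics/s1.png",cv2.resize(a[145:255,250:390],None,fx=5.5,fy=5.5,interpolation=cv2.INTER_CUBIC)) 
cv2.imwrite("pics/d1.png",cv2.resize(b[115:195,190:305],None,fx=6.5,fy=6.5,interpolation=cv2.INTER_CUBIC))
cv2.imwrite("pics/d2.png",cv2.resize(b[215:335,180:260],None,fx=5,fy=5,interpolation=cv2.INTER_CUBIC))
E
```

```text
(no output)
```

View pics/s1.png

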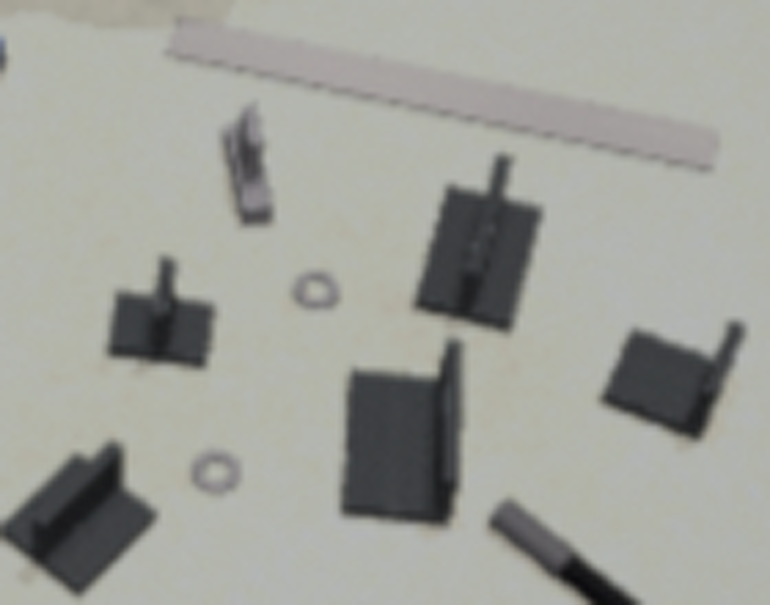

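View pics/d1.png

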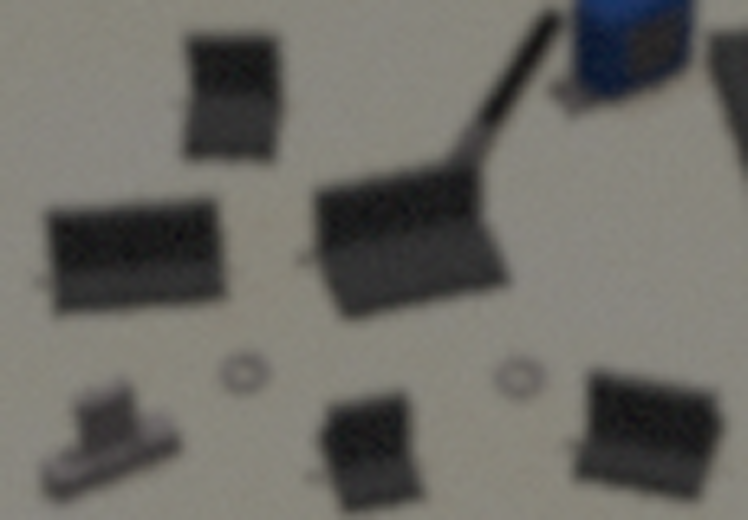

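View pics/d2.png

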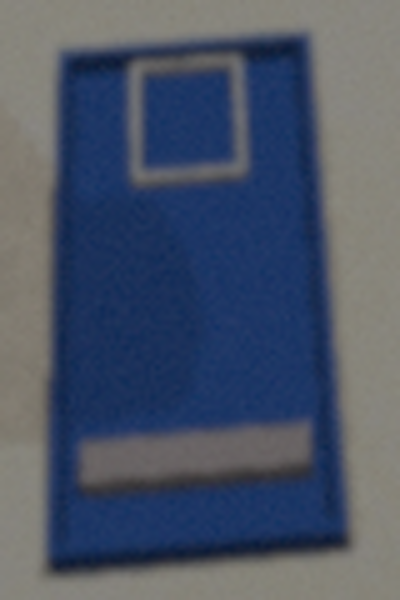

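```bash
cat > fit.py <<'E'
import numpy as np
from scipy.optimize import least_squares
from rig import viewer
C={n:viewer.camera_info(n) for n in("scene","side")}
def proj(n,X):
    c=C[n];P=X@c["R"].T+c["t"]
    return np.c_[c["fx"]*P[:,0]/P[:,2]+c["cx"],c["fy"]*P[:,1]/P[:,2]+c["cy"]]
def crop(px,s,u0,v0): return (np.array(px,float)+.5)/s-.5+[u0,v0]
def world(p,L):
    c,s=np.cos(p[2]),np.sin(p[2]);L=np.array(L,float)
    return np.c_[p[0]+c*L[:,0]-s*L[:,1],p[1]+s*L[:,0]+c*L[:,1],L[:,2]]
def fit(obs,p0):
    f=lambda q:np.concatenate([(proj(n,world([q[0],q[1],q[2]/100],L))-uv).ravel() for n,L,uv in obs])
    r=least_squares(f,[p0[0],p0[1],p0[2]*100],loss="soft_l1")
    return r.x*[1,1,.01],np.abs(r.fun).max(),np.sqrt(np.mean(r.fun**2))
E
python3 - <<'E'
from fit import *
S=lambda px:crop(px,5.5,250,145); D=lambda px:crop(px,6.5,190,115); T=lambda px:crop(px,5,180,215); A=lambda px:crop(px,1.5625,0,0)
def tee(l,sc,sd):
    return [("scene",[(-l,0,40),(-l,-25,8),(-l,25,8),(l,-25,0),(l,25,0)],S(sc)),("side",[(-l,0,40),(l,0,40),(-l,-25,0),(l,-25,0)],D(sd))]
def ang(l,sc,sd):
    return [("scene",[(-l,21,40),(-l,-25,8),(l,-25,0),(l,25,0)],S(sc)),("side",[(-l,21,40),(l,21,40),(-l,-25,0),(l,-25,0)],D(sd))]
o={"long":tee(40,[(503,157),(450,186),(541,208),(414,308),(510,331)],[(50,210),(215,200),(58,312),(226,297)]),
"short":tee(18,[(167,258),(117,292),(215,303),(107,357),(206,367)],[(326,405),(407,393),(345,512),(424,498)]),
"medium":tee(28,[(116,443),(80,455),(157,517),(3,530),(80,595)],[(593,372),(718,392),(575,478),(700,500)]),
"spacer":[("scene",[(-13,0,46),(30,-8,0),(30,8,0),(-30,-8,14)],S([(253,108),(243,222),(272,221),(225,133)])),("side",[(-30,-8,0),(30,-8,0),(-13,0,46),(13,0,46)],D([(52,500),(180,448),(78,393),(130,381)]))],
"angL":ang(40,[(453,342),(352,370),(342,517),(447,524)],[(318,190),(475,165),(347,320),(510,283)]),
"angS":ang(23,[(738,325),(635,330),(600,402),(700,440)],[(187,37),(278,35),(185,158),(273,160)]),
"tray":[("scene",[(-64,-139,18),(-64,139,18),(64,139,0)],A([(265,207),(391,239),(369,288)])),("side",[(-64,139,18),(64,139,18),(-64,-139,0),(64,-139,0),(-50,-86,19),(50,-86,19),(-28,59,5),(28,59,5)],T([(62,47),(308,35),(48,572),(350,545),(78,440),(310,422),(131,188),(247,180)]))]}
for k,v in o.items():
    p,m,r=fit(v,[500,100 if k!="tray" else -150,0]); print(k,p.round(3),round(m,2),round(r,2))
from rig import ctrl
from scipy.spatial.transform import Rotation as R
s=ctrl.sense();q=s["ee_rot"];print(R.from_quat(np.r_[q[1:],q[0]]).as_matrix().round(3),s["joints"],s["eef_pos"])
E
```

```text
long [4.55083e+02 2.46619e+02 2.80000e-02] 1.57 0.63
short [5.53215e+02 1.07811e+02 2.03000e-01] 0.8 0.39
medium [ 6.74760e+02  1.06371e+02 -3.73000e-01] 1.94 0.74
spacer [4.42528e+02 1.21069e+02 4.41000e-01] 1.44 0.71
angL [5.81545e+02 2.35828e+02 2.17000e-01] 1.24 0.61
angS [ 5.02430e+02  3.49826e+02 -1.41000e-01] 1.26 0.53
tray [ 468.368 -170.103   -0.   ] 3.04 0.87
[[-0.     0.313 -0.95 ]
 [ 0.001 -0.95  -0.313]
 [-1.    -0.001 -0.   ]] [-1.47536036e+00  3.13242138e-01  1.49809042e+00  7.35824525e-06
  1.33098952e+00 -2.23410480e-01] [ 164.54487747 -498.4122416   230.97195614]
```

Emit:
{"fn": "carry_out", "kwargs": {"targets": [{"x": 0.3, "y": 0.33, "z": 0.07, "az": -0.318, "hand": 1}, {"x": 0.3, "y": 0.33, "z": 0.07, "az": -0.318, "hand": 1}, {"x": 0.3, "y": 0.33, "z": 0.07, "az": -0.318, "hand": 1}, {"x": 0.3, "y": 0.33, "z": 0.07, "az": -0.318, "hand": 1}, {"x": 0.3, "y": 0.33, "z": 0.07, "az": -0.318, "hand": 1}]}}

```text
invalid input at $.targets[0]: expected keys x, y, z, ax, ay, az, hand
```

Emit:
{"fn": "carry_out", "kwargs": {"targets": [{"x": 0.3, "y": 0.33, "z": 0.07, "ax": 0, "ay": 0, "az": -0.318, "hand": 1}, {"x": 0.3, "y": 0.33, "z": 0.07, "ax": 0, "ay": 0, "az": -0.318, "hand": 1}, {"x": 0.3, "y": 0.33, "z": 0.07, "ax": 0, "ay": 0, "az": -0.318, "hand": 1}, {"x": 0.3, "y": 0.33, "z": 0.07, "ax": 0, "ay": 0, "az": -0.318, "hand": 1}, {"x": 0.3, "y": 0.33, "z": 0.07, "ax": 0, "ay": 0, "az": -0.318, "hand": 1}]}}

```text
time_s: 0.82
eef_pos: [372.0, -269.8, 279.9]
ee_rot: [0.0, 0.707, 0.0, -0.707]
force: [0.4, -0.8, 0.5]
grip_width: 1.005
```

Emit:
{"fn": "carry_out", "kwargs": {"targets": [{"x": 0.09, "y": 0.09, "z": 0.02, "ax": 0, "ay": 0, "az": 0, "hand": 1}, {"x": 0.09, "y": 0.09, "z": 0.02, "ax": 0, "ay": 0, "az": 0, "hand": 1}, {"x": 0.09, "y": 0.09, "z": 0.02, "ax": 0, "ay": 0, "az": 0, "hand": 1}, {"x": 0.09, "y": 0.09, "z": 0.02, "ax": 0, "ay": 0, "az": 0, "hand": 1}]}}

```text
time_s: 1.32
eef_pos: [460.8, -181.5, 299.1]
ee_rot: [-0.0, -0.707, -0.001, 0.707]
force: [0.4, -0.2, -0.0]
grip_width: 1.003
```

```bash
python3 - <<'E'
from rig import viewer,ctrl
import cv2,numpy as np
i=viewer.camera_info("wrist");a=viewer.capture("wrist")
np.save("w1.npy",a);np.savez("w1i.npz",**i)
print(i,ctrl.sense()["eef_pos"])
cv2.imwrite("pics/w1.png",cv2.resize(a,(800,600),interpolation=cv2.INTER_CUBIC))
E
```

```text
{'fx': 297.3186396354542, 'fy': 297.3186396354542, 'cx': 255.12087623761272, 'cy': 186.0087754585616, 'R': array([[ 8.18112825e-04, -9.99999478e-01, -6.12659344e-04],
       [-9.65922960e-01, -9.48807852e-04,  2.58828004e-01],
       [-2.58828450e-01,  3.80031217e-04, -9.65923231e-01]]), 't': array([-181.83301279,  393.68248566,  562.31988746])} [ 460.47354751 -182.07747355  299.1266435 ]
```

View pics/w1.png

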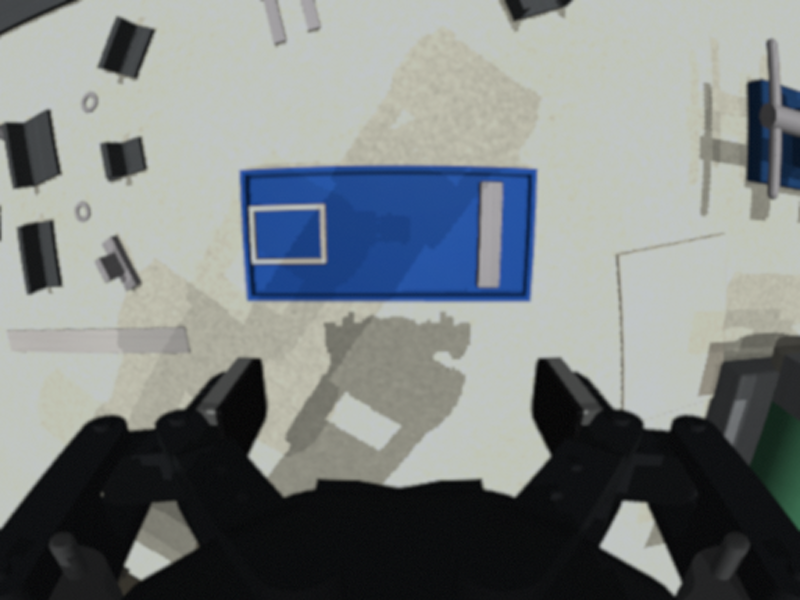

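The wrist view shows the whole tray. The pocket is at about (288,235) px, the stop at about (490,235), and the rim corners at (240,170), (537,168), (530,300) and (248,300).

```bash
cat >> fit.py <<'E'
_p=proj
def proj(n,X):
    c=C[n]
    if not n.startswith("w"): return _p(n,X)
    P=X@np.array(c["R"]).T+c["t"];h=np.hypot(P[:,0],P[:,1]);k=np.arctan2(h,P[:,2])/h
    return np.c_[c["fx"]*k*P[:,0]+c["cx"],c["fy"]*k*P[:,1]+c["cy"]]
E
python3 - <<'E'
from fit import *
C["w1"]=dict(np.load("w1i.npz"))
A=lambda px:crop(px,1.5625,0,0); T=lambda px:crop(px,5,180,215)
L=[(64,139,18),(64,-139,18),(50,-86,19),(50,-106,19),(-50,-106,19),(-50,-86,19),(28,133,11),(28,59,11),(-28,59,11),(-28,133,11)]
w=[("w1",L,A([(240,170),(537,168),(481,181),(503,182),(498,288),(477,287),(249,206),(326,204),(326,264),(252,265)]))]
sd=[("side",[(-64,139,18),(64,139,18),(-64,-139,0),(64,-139,0),(-50,-86,19),(50,-86,19),(-28,59,5),(28,59,5)],T([(62,47),(308,35),(48,572),(350,545),(78,440),(310,422),(131,188),(247,180)]))]
sc=[("scene",[(-64,-139,18),(-64,139,18),(64,139,0)],A([(265,207),(391,239),(369,288)]))]
for o in(w,sd,sc,w+sd+sc): print(fit(o,[468,-170,0]))
# predicted web-top ends in w1 for parts
for k,p,l,h in(("long",[455,246.6,.028],40,40),("spacer",[442.5,121,.441],13,46),("short",[553.2,107.8,.203],18,40),("medium",[674.8,106.4,-.373],28,40)):
    print(k,(proj("w1",world(p,[(-l,0,h),(l,0,h)]))*1.5625).round(0).tolist())
E
```

```text
(array([ 4.66060386e+02, -1.70758710e+02,  1.54260677e-03]), np.float64(1.2594637037371683), np.float64(0.484674787889284))
(array([ 4.68602618e+02, -1.70499843e+02, -3.41958543e-03]), np.float64(1.1152174801869137), np.float64(0.5295303583607274))
(array([ 4.67390844e+02, -1.68993070e+02,  1.20674684e-02]), np.float64(2.5183016309974846), np.float64(1.2079431409162102))
(array([ 4.66608340e+02, -1.70614602e+02,  1.24733991e-03]), np.float64(2.4939530271646504), np.float64(0.795514165956242))
long [[28.0, 293.0], [17.0, 225.0]]
spacer [[106.0, 280.0], [94.0, 258.0]]
short [[108.0, 175.0], [101.0, 141.0]]
medium [[98.0, 66.0], [117.0, 14.0]]
```

Emit:
{"fn": "carry_out", "kwargs": {"targets": [{"x": -0.006, "y": 0.31, "z": -0.08, "ax": 0, "ay": 0, "az": 0.028, "hand": 0}, {"x": -0.006, "y": 0.31, "z": -0.08, "ax": 0, "ay": 0, "az": 0.028, "hand": 0}, {"x": -0.006, "y": 0.31, "z": -0.08, "ax": 0, "ay": 0, "az": 0.028, "hand": 0}, {"x": -0.006, "y": 0.31, "z": -0.08, "ax": 0, "ay": 0, "az": 0.028, "hand": 0}, {"x": -0.006, "y": 0.31, "z": -0.08, "ax": 0, "ay": 0, "az": 0.028, "hand": 0}]}}

```text
time_s: 2.0
eef_pos: [454.9, 121.4, 221.0]
ee_rot: [0.009, 0.707, 0.009, -0.707]
force: [0.9, 0.6, 0.5]
grip_width: 0.498
```

Emit:
{"fn": "carry_out", "kwargs": {"targets": [{"x": 0, "y": 0.11, "z": -0.08, "ax": 0, "ay": 0, "az": 0, "hand": 0}, {"x": 0, "y": 0.11, "z": -0.08, "ax": 0, "ay": 0, "az": 0, "hand": 0}, {"x": 0, "y": 0.11, "z": -0.08, "ax": 0, "ay": 0, "az": 0, "hand": 0}, {"x": 0, "y": 0.11, "z": -0.08, "ax": 0, "ay": 0, "az": 0, "hand": 0}]}}

```text
time_s: 2.5
eef_pos: [455.5, 230.0, 141.4]
ee_rot: [-0.01, -0.707, -0.01, 0.707]
force: [0.3, -0.1, 0.4]
grip_width: 0.499
```

```bash
cat > look.py <<'E'
import sys,cv2,numpy as np
from rig import viewer,ctrl
n=sys.argv[1];print(ctrl.sense()["eef_pos"])
i=viewer.camera_info("wrist");a=viewer.capture("wrist")
np.savez(n+"i.npz",**i)
cv2.imwrite(f"pics/{n}.png",cv2.resize(a,(800,600),interpolation=cv2.INTER_CUBIC))
E
python3 look.py w2
```

```text
[455.50533825 230.0112082  141.44655885]
```

View pics/w2.png

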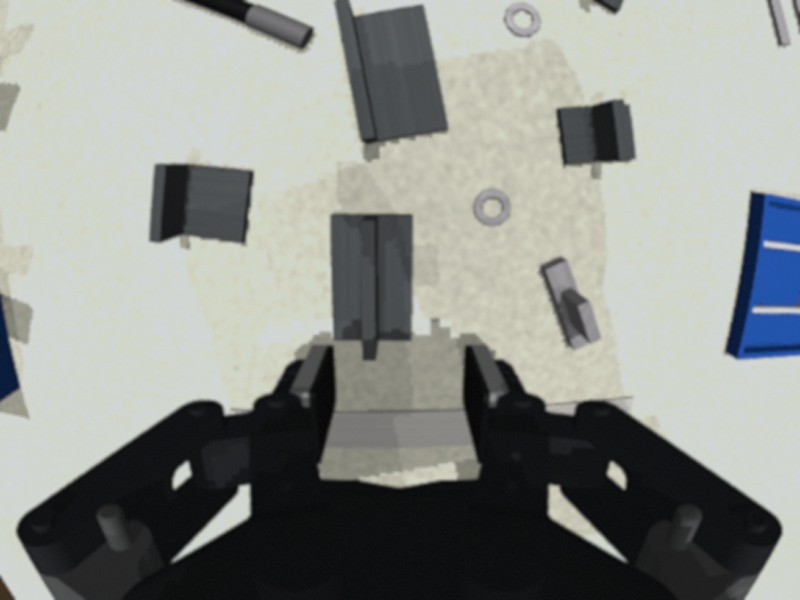

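The long tee's web runs from (370,217) to (369,358) px, between the open fingers. The spacer is at (570,300) and the short tee at (597,133).

```bash
python3 - <<'E'
from fit import *
C["w2"]=dict(np.load("w2i.npz"))
A=lambda px:crop(px,1.5625,0,0)
print(fit([("w2",[(40,25,8),(40,-25,8),(-40,-25,8),(-40,25,8),(-40,0,40)],A([(332,215),(411,214),(411,339),(331,337),(369,358)]))],[455,246,0]))
print(fit([("w2",[(18,25,8),(-18,25,8),(18,0,40),(-18,0,40)],A([(557,109),(566,164),(626,101),(634,159)]))],[553,108,.2]))
print(fit([("w2",[(30,8,14),(30,-8,14),(-30,8,14),(-30,-8,14)],A([(541,266),(562,258),(574,347),(600,338)]))],[442,121,.4]))
E
```

```text
(array([4.54755817e+02, 2.46865979e+02, 1.40285199e-02]), np.float64(1.7873626217588878), np.float64(1.0515606427242055))
(array([5.51955309e+02, 1.05132446e+02, 1.86408327e-01]), np.float64(3.9719863473942496), np.float64(2.358153579769445))
(array([443.04742501, 121.29477396,   0.52269189]), np.float64(3.0326798023114065), np.float64(1.3474627899374465))
```

Emit:
{"fn": "carry_out", "kwargs": {"targets": [{"x": 0, "y": 0.017, "z": -0.06, "ax": 0, "ay": 0, "az": 0, "hand": 0}, {"x": 0, "y": 0.017, "z": -0.1, "ax": 0, "ay": 0, "az": 0, "hand": 0}, {"x": 0, "y": 0.017, "z": -0.126, "ax": 0, "ay": 0, "az": 0, "hand": 0}, {"x": 0, "y": 0.017, "z": -0.126, "ax": 0, "ay": 0, "az": 0, "hand": 0}]}}

```text
time_s: 3.05
eef_pos: [455.4, 246.5, 15.3]
ee_rot: [-0.01, -0.707, -0.009, 0.708]
force: [-0.3, 0.4, 0.1]
grip_width: 0.498
```

Emit:
{"fn": "carry_out", "kwargs": {"targets": [{"x": 0, "y": 0, "z": 0, "ax": 0, "ay": 0, "az": 0, "hand": -1}, {"x": 0, "y": 0, "z": 0, "ax": 0, "ay": 0, "az": 0, "hand": -1}, {"x": 0, "y": 0, "z": 0, "ax": 0, "ay": 0, "az": 0, "hand": -1}, {"x": 0, "y": 0, "z": 0, "ax": 0, "ay": 0, "az": 0, "hand": -1}], "grip_force": 50}}

```text
time_s: 3.55
eef_pos: [456.3, 248.0, 17.1]
ee_rot: [0.01, 0.708, 0.01, -0.706]
force: [0.5, -2.3, 6.8]
grip_width: 0.082
```

Emit:
{"fn": "carry_out", "kwargs": {"targets": [{"x": 0, "y": 0, "z": 0.06, "ax": 0, "ay": 0, "az": 0, "hand": -1}, {"x": 0.01, "y": -0.05, "z": 0.1, "ax": 0, "ay": 0, "az": -0.027, "hand": -1}, {"x": 0.01, "y": -0.1, "z": 0.1, "ax": 0, "ay": 0, "az": -0.027, "hand": -1}, {"x": 0.01, "y": -0.15, "z": 0.1, "ax": 0, "ay": 0, "az": -0.027, "hand": -1}, {"x": 0.01, "y": -0.2, "z": 0.1, "ax": 0, "ay": 0, "az": -0.027, "hand": -1}]}}

```text
time_s: 4.18
eef_pos: [464.9, 46.5, 116.0]
ee_rot: [0.001, 0.707, 0.001, -0.707]
force: [1.2, -1.0, -2.8]
grip_width: 0.083
```

Emit:
{"fn": "carry_out", "kwargs": {"targets": [{"x": 0, "y": -0.05, "z": 0, "ax": 0, "ay": 0, "az": 0, "hand": -1}, {"x": 0, "y": -0.1, "z": 0, "ax": 0, "ay": 0, "az": 0, "hand": -1}, {"x": 0, "y": -0.15, "z": 0, "ax": 0, "ay": 0, "az": 0, "hand": -1}, {"x": 0, "y": -0.2, "z": 0, "ax": 0, "ay": 0, "az": 0, "hand": -1}, {"x": 0, "y": -0.25, "z": 0, "ax": 0, "ay": 0, "az": 0, "hand": -1}]}}

```text
time_s: 4.8
eef_pos: [464.8, -203.6, 115.9]
ee_rot: [0.001, 0.707, 0.001, -0.707]
force: [0.8, -0.4, -3.5]
grip_width: 0.08
```

Emit:
{"fn": "carry_out", "kwargs": {"targets": [{"x": 0, "y": -0.025, "z": 0, "ax": 0, "ay": 0, "az": 0, "hand": -1}, {"x": 0, "y": -0.025, "z": 0, "ax": 0, "ay": 0, "az": 0, "hand": -1}, {"x": 0, "y": -0.025, "z": 0, "ax": 0, "ay": 0, "az": 0, "hand": -1}]}}

```text
time_s: 5.18
eef_pos: [465.0, -226.2, 115.5]
ee_rot: [-0.001, -0.707, -0.001, 0.707]
force: [-0.5, 1.0, -3.7]
grip_width: 0.088
```

```bash
python3 look.py w3
```

```text
[ 464.98962112 -226.16555555  115.51268495]
```

View pics/w3.png

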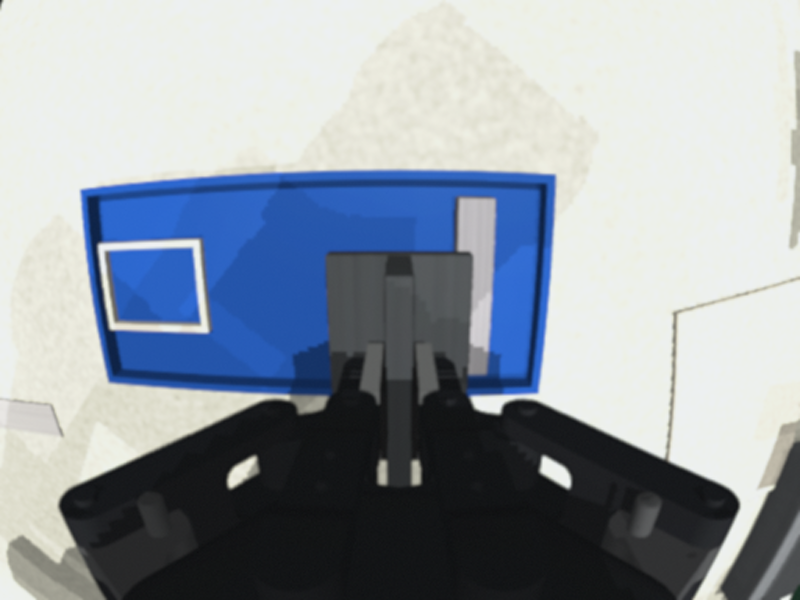

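The tee is held straight, with its flange spanning (327–473, 253) px. The stop's edge is at (457,198) and the pocket's outer corners are at (97,243), (202,238), (210,333) and (106,330).

```bash
python3 - <<'E'
from fit import *
C["w3"]=dict(np.load("w3i.npz"))
A=lambda px:crop(px,1.5625,0,0)
L=[(64,139,18),(64,-139,18),(50,-86,19),(50,-106,19),(28,133,11),(28,59,11),(-28,59,11),(-28,133,11)]
print(fit([("w3",L,A([(81,190),(555,175),(457,198),(496,199),(97,243),(202,238),(210,333),(106,330)]))],[467,-170,0]))
# flange: bottom far edge seen at z=115.5-17.1=98
p=fit([("w3",[(40,25,106),(40,-25,106)],A([(327,253),(472,253)]))],[465,-226,0]);print(p)
E
```

```text
(array([ 4.65859076e+02, -1.70459197e+02, -6.52234565e-04]), np.float64(2.42840059523823), np.float64(1.1125043140426853))
(array([ 4.62631916e+02, -2.26486445e+02,  1.79850551e-03]), np.float64(1.4898153834278673), np.float64(1.053286249066635))
```

Emit:
{"fn": "carry_out", "kwargs": {"targets": [{"x": 0.002, "y": -0.004, "z": -0.04, "ax": 0, "ay": 0, "az": 0, "hand": -1}, {"x": 0.002, "y": -0.004, "z": -0.075, "ax": 0, "ay": 0, "az": 0, "hand": -1}, {"x": 0.002, "y": -0.004, "z": -0.091, "ax": 0, "ay": 0, "az": 0, "hand": -1}, {"x": 0.002, "y": -0.004, "z": -0.092, "ax": 0, "ay": 0, "az": 0, "hand": -1}, {"x": 0.002, "y": -0.004, "z": -0.092, "ax": 0, "ay": 0, "az": 0, "hand": -1}]}}

```text
time_s: 5.85
eef_pos: [467.8, -231.2, 24.5]
ee_rot: [0.001, 0.708, 0.0, -0.707]
force: [-0.4, -0.1, -2.8]
grip_width: 0.08
```

Emit:
{"fn": "carry_out", "kwargs": {"targets": [{"x": 0, "y": 0, "z": -0.002, "ax": 0, "ay": 0, "az": 0, "hand": -1}, {"x": 0, "y": 0, "z": -0.002, "ax": 0, "ay": 0, "az": 0, "hand": -1}]}}

```text
time_s: 6.1
eef_pos: [467.5, -231.2, 22.0]
ee_rot: [0.001, 0.707, 0.0, -0.707]
force: [0.6, -1.0, -2.5]
grip_width: 0.082
```

Emit:
{"fn": "carry_out", "kwargs": {"targets": [{"x": 0, "y": 0, "z": -0.002, "ax": 0, "ay": 0, "az": 0, "hand": -0.4}, {"x": 0, "y": 0, "z": 0, "ax": 0, "ay": 0, "az": 0, "hand": -0.4}, {"x": 0, "y": 0, "z": 0.04, "ax": 0, "ay": 0, "az": 0, "hand": -0.4}, {"x": 0, "y": 0, "z": 0.09, "ax": 0, "ay": 0, "az": 0, "hand": -0.4}, {"x": 0, "y": 0, "z": 0.09, "ax": 0, "ay": 0, "az": 0, "hand": 0}]}}

```text
time_s: 6.72
eef_pos: [468.7, -232.1, 115.0]
ee_rot: [0.002, 0.709, -0.001, -0.705]
force: [0.1, -0.6, -0.7]
grip_width: 0.494
```

```bash
python3 look.py w4
```

```text
[ 468.68741739 -232.11211507  115.02156751]
```

View pics/w4.png

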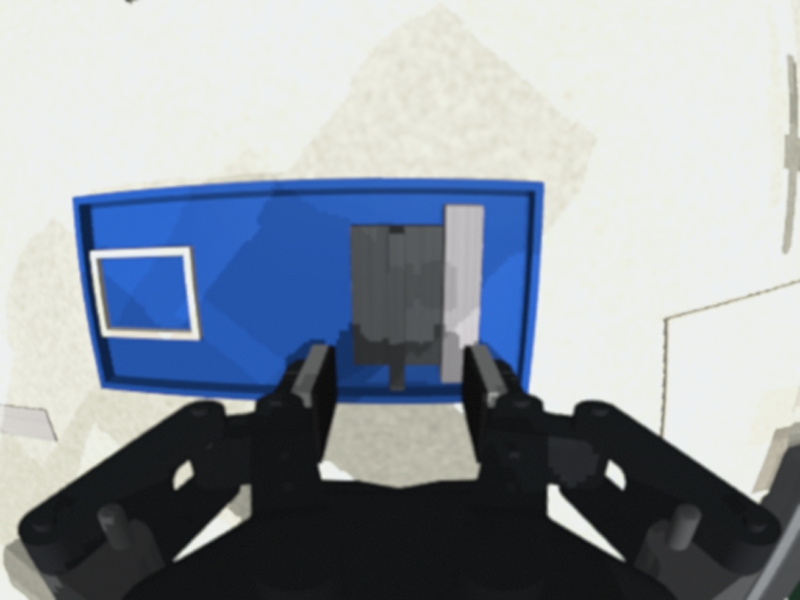

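The long tee stands flush against the stop at (397,295) px, centred along it. Next is the spacer.

Emit:
{"fn": "carry_out", "kwargs": {"targets": [{"x": -0.026, "y": 0.06, "z": 0.02, "ax": 0, "ay": 0, "az": 0.12, "hand": 0}, {"x": -0.026, "y": 0.12, "z": 0.02, "ax": 0, "ay": 0, "az": 0.24, "hand": 0}, {"x": -0.026, "y": 0.18, "z": 0.02, "ax": 0, "ay": 0, "az": 0.36, "hand": 0}, {"x": -0.026, "y": 0.24, "z": 0.02, "ax": 0, "ay": 0, "az": 0.48, "hand": 0}, {"x": -0.026, "y": 0.3, "z": 0.02, "ax": 0, "ay": 0, "az": 0.48, "hand": 0}]}}

```text
time_s: 7.4
eef_pos: [440.3, 71.0, 130.4]
ee_rot: [-0.169, -0.686, -0.169, 0.687]
force: [0.4, -0.5, 0.5]
grip_width: 0.498
```

Emit:
{"fn": "carry_out", "kwargs": {"targets": [{"x": 0, "y": 0.053, "z": 0, "ax": 0, "ay": 0, "az": 0, "hand": 0}, {"x": 0, "y": 0.053, "z": 0, "ax": 0, "ay": 0, "az": 0, "hand": 0}, {"x": 0, "y": 0.053, "z": 0, "ax": 0, "ay": 0, "az": 0, "hand": 0}]}}

```text
time_s: 7.78
eef_pos: [440.8, 121.6, 130.6]
ee_rot: [-0.169, -0.686, -0.169, 0.687]
force: [1.3, -0.1, 0.6]
grip_width: 0.502
```

```bash
python3 look.py w5; python3 - <<'E'
import numpy as np
from fit import *
C["w5"]=dict(np.load("w5i.npz"))
print((proj("w5",world([443,121.2,.48],[(-13,0,46),(13,0,46),(30,8,14),(30,-8,14),(-30,8,14),(-30,-8,14)]))*1.5625).round().tolist())
E
```

```text
[440.81872929 121.61603082 130.60669309]
[[401.0, 320.0], [402.0, 271.0], [387.0, 228.0], [416.0, 229.0], [388.0, 330.0], [415.0, 330.0]]
```

View pics/w5.png

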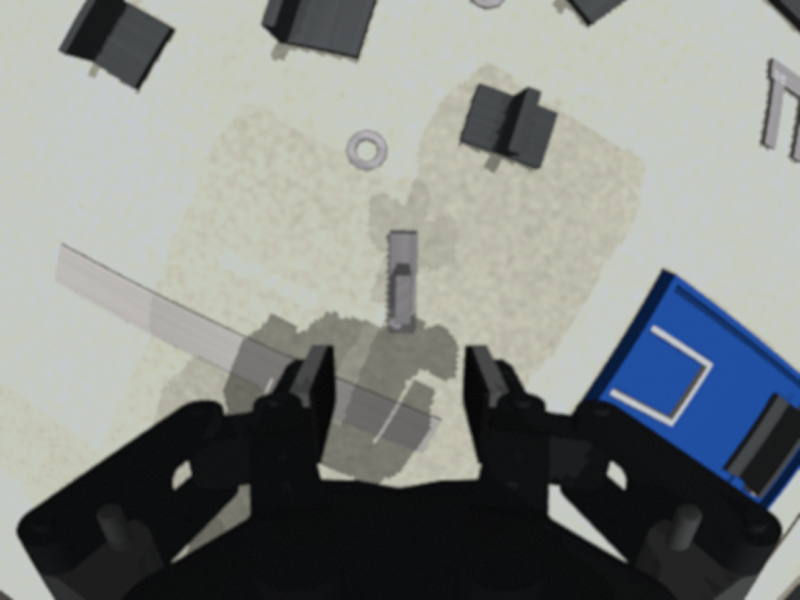

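Emit:
{"fn": "carry_out", "kwargs": {"targets": [{"x": 0.002, "y": 0, "z": -0.05, "ax": 0, "ay": 0, "az": 0, "hand": 0}, {"x": 0.002, "y": 0, "z": -0.09, "ax": 0, "ay": 0, "az": 0, "hand": 0}, {"x": 0.002, "y": 0, "z": -0.1085, "ax": 0, "ay": 0, "az": 0, "hand": 0}, {"x": 0.002, "y": 0, "z": -0.1085, "ax": 0, "ay": 0, "az": 0, "hand": 0}]}}

```text
time_s: 8.32
eef_pos: [442.6, 120.9, 21.9]
ee_rot: [-0.168, -0.686, -0.168, 0.688]
force: [-0.5, -0.6, 0.2]
grip_width: 0.497
```

Emit:
{"fn": "carry_out", "kwargs": {"targets": [{"x": 0, "y": 0, "z": 0, "ax": 0, "ay": 0, "az": 0, "hand": -1}, {"x": 0, "y": 0, "z": 0, "ax": 0, "ay": 0, "az": 0, "hand": -1}, {"x": 0, "y": 0, "z": 0, "ax": 0, "ay": 0, "az": 0, "hand": -1}, {"x": 0, "y": 0, "z": 0, "ax": 0, "ay": 0, "az": 0, "hand": -1}]}}

```text
time_s: 8.82
eef_pos: [443.8, 121.9, 23.9]
ee_rot: [0.169, 0.687, 0.168, -0.686]
force: [-1.7, -1.4, 6.4]
grip_width: 0.08
```

Emit:
{"fn": "carry_out", "kwargs": {"targets": [{"x": 0, "y": 0, "z": 0.05, "ax": 0, "ay": 0, "az": 0, "hand": -1}, {"x": 0.01, "y": -0.04, "z": 0.09, "ax": 0, "ay": 0, "az": -0.12, "hand": -1}, {"x": 0.0225, "y": -0.09, "z": 0.09, "ax": 0, "ay": 0, "az": -0.24, "hand": -1}, {"x": 0.0225, "y": -0.14, "z": 0.09, "ax": 0, "ay": 0, "az": -0.36, "hand": -1}, {"x": 0.0225, "y": -0.19, "z": 0.09, "ax": 0, "ay": 0, "az": -0.48, "hand": -1}]}}

```text
time_s: 9.45
eef_pos: [465.5, -69.5, 113.2]
ee_rot: [-0.001, 0.707, -0.001, -0.707]
force: [1.1, 0.0, -2.8]
grip_width: 0.079
```

Emit:
{"fn": "carry_out", "kwargs": {"targets": [{"x": 0, "y": -0.05, "z": 0, "ax": 0, "ay": 0, "az": 0, "hand": -1}, {"x": 0, "y": -0.1, "z": 0, "ax": 0, "ay": 0, "az": 0, "hand": -1}, {"x": 0, "y": -0.129, "z": 0, "ax": 0, "ay": 0, "az": 0, "hand": -1}, {"x": 0, "y": -0.129, "z": 0, "ax": 0, "ay": 0, "az": 0, "hand": -1}, {"x": 0, "y": -0.129, "z": 0, "ax": 0, "ay": 0, "az": 0, "hand": -1}]}}

```text
time_s: 10.07
eef_pos: [465.5, -196.2, 112.8]
ee_rot: [-0.001, -0.707, -0.001, 0.707]
force: [0.7, 0.6, -1.4]
grip_width: 0.08
```

```bash
python3 look.py w6
```

```text
[ 465.49706451 -196.24391799  112.82822368]
```

View pics/w6.png

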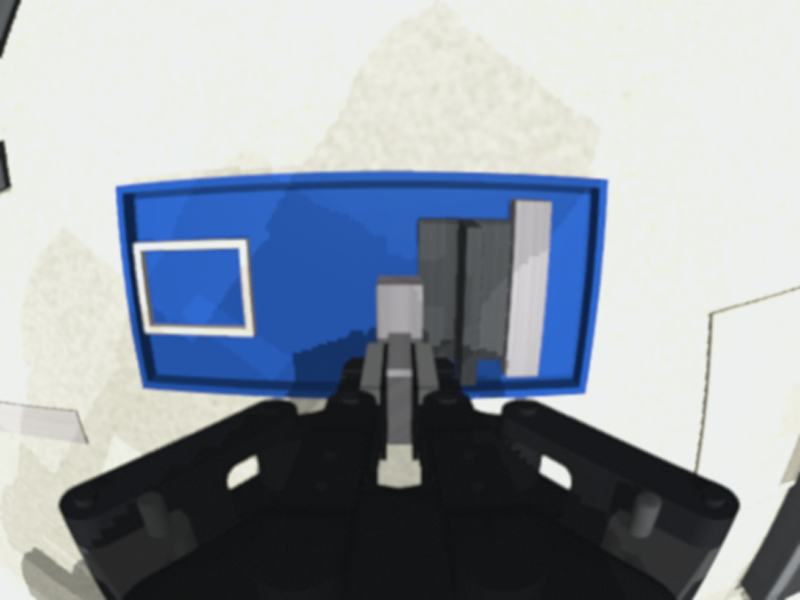

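The spacer is held aligned at (400,300) px. The long tee's flange edge is at (418,219) to (424,~350).

```bash
python3 - <<'E'
from fit import *
C["w6"]=dict(np.load("w6i.npz"))
A=lambda px:crop(px,1.5625,0,0)
print(fit([("w6",[(40,25,13),(-40,0,45),(40,-25,13)],A([(418,219),(469,384),(510,219)]))],[467,-231,0]))
print(fit([("w6",[(30,8,103),(30,-8,103)],A([(376,282),(424,282)]))],[467,-196,0]))
E
```

```text
(array([ 4.65316029e+02, -2.31243728e+02,  1.42461097e-02]), np.float64(0.5636573440502843), np.float64(0.4102914318487584))
(array([ 4.63057967e+02, -1.96702948e+02,  1.78729563e-03]), np.float64(0.17006479850931555), np.float64(0.12024692036934481))
```

Emit:
{"fn": "carry_out", "kwargs": {"targets": [{"x": 0.002, "y": 0, "z": -0.04, "ax": 0, "ay": 0, "az": 0, "hand": -1}, {"x": 0.002, "y": 0, "z": -0.07, "ax": 0, "ay": 0, "az": 0, "hand": -1}, {"x": 0.002, "y": 0, "z": -0.082, "ax": 0, "ay": 0, "az": 0, "hand": -1}, {"x": 0.002, "y": 0, "z": -0.084, "ax": 0, "ay": 0, "az": 0, "hand": -1}, {"x": 0.002, "y": 0, "z": -0.085, "ax": 0, "ay": 0, "az": 0, "hand": -1}]}}

```text
time_s: 10.75
eef_pos: [468.2, -197.1, 28.9]
ee_rot: [0.001, 0.708, 0.0, -0.707]
force: [-2.3, 2.0, 8.8]
grip_width: 0.076
```

Emit:
{"fn": "carry_out", "kwargs": {"targets": [{"x": 0, "y": 0, "z": 0, "ax": 0, "ay": 0, "az": 0, "hand": -0.6}, {"x": 0, "y": 0, "z": 0.002, "ax": 0, "ay": 0, "az": 0, "hand": -0.6}, {"x": 0, "y": 0, "z": 0.03, "ax": 0, "ay": 0, "az": 0, "hand": -0.6}, {"x": 0, "y": 0, "z": 0.08, "ax": 0, "ay": 0, "az": 0, "hand": -0.6}, {"x": 0, "y": 0, "z": 0.1, "ax": 0, "ay": 0, "az": 0, "hand": 0}]}}

```text
time_s: 11.38
eef_pos: [468.5, -197.5, 131.0]
ee_rot: [0.002, 0.708, -0.0, -0.706]
force: [0.1, -0.1, -1.1]
grip_width: 0.403
```

```bash
python3 look.py w7
```

```text
[ 468.50305012 -197.49591133  130.96120771]
```

View pics/w7.png

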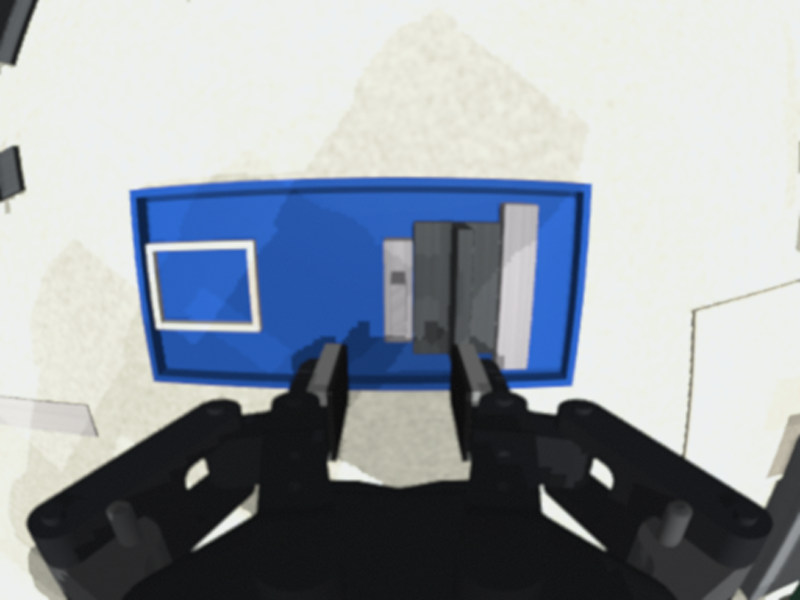

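The spacer lies flush along the long tee and parallel to it at (398,290) px. Next is the medium tee.

Emit:
{"fn": "carry_out", "kwargs": {"targets": [{"x": 0.04, "y": 0.045, "z": 0, "ax": 0, "ay": 0, "az": -0.1, "hand": 0}, {"x": 0.07, "y": 0.09, "z": 0, "ax": 0, "ay": 0, "az": -0.2, "hand": 0}, {"x": 0.1, "y": 0.14, "z": 0, "ax": 0, "ay": 0, "az": -0.3, "hand": 0}, {"x": 0.13, "y": 0.19, "z": 0, "ax": 0, "ay": 0, "az": -0.373, "hand": 0}, {"x": 0.16, "y": 0.24, "z": 0, "ax": 0, "ay": 0, "az": -0.373, "hand": 0}]}}

```text
time_s: 12.05
eef_pos: [628.3, 44.8, 127.4]
ee_rot: [0.131, -0.695, 0.131, 0.695]
force: [0.5, -1.2, -0.8]
grip_width: 0.498
```

Emit:
{"fn": "carry_out", "kwargs": {"targets": [{"x": 0.03, "y": 0.04, "z": 0, "ax": 0, "ay": 0, "az": 0, "hand": 0}, {"x": 0.045, "y": 0.064, "z": 0, "ax": 0, "ay": 0, "az": 0, "hand": 0}, {"x": 0.045, "y": 0.064, "z": 0, "ax": 0, "ay": 0, "az": 0, "hand": 0}, {"x": 0.045, "y": 0.064, "z": 0, "ax": 0, "ay": 0, "az": 0, "hand": 0}]}}

```text
time_s: 12.55
eef_pos: [672.3, 106.3, 127.5]
ee_rot: [0.131, -0.695, 0.131, 0.695]
force: [-0.5, -0.6, -0.6]
grip_width: 0.5
```

```bash
python3 look.py w8; python3 - <<'E'
from fit import *
C["w8"]=dict(np.load("w8i.npz"));C["w5"]=dict(np.load("w5i.npz"))
A=lambda px:crop(px,1.5625,0,0)
print((proj("w8",world([674.8,106.4,-.373],[(-28,0,40),(28,0,40),(28,25,8),(28,-25,8),(-28,25,8),(-28,-25,8)]))*1.5625).round().tolist())
print(fit([("w5",[(18,25,8),(18,-25,8),(-18,-25,8),(-18,25,8),(18,0,40)],A([(483,84),(556,108),(541,168),(461,140),(535,90)]))],[553,107,.2]))
E
```

```text
[672.26170935 106.28535609 127.4674265 ]
[[396.0, 344.0], [396.0, 239.0], [353.0, 231.0], [441.0, 231.0], [355.0, 324.0], [438.0, 324.0]]
(array([5.51918167e+02, 1.07686425e+02, 1.98489755e-01]), np.float64(2.9960236766503954), np.float64(1.4283375021969864))
```

View pics/w8.png

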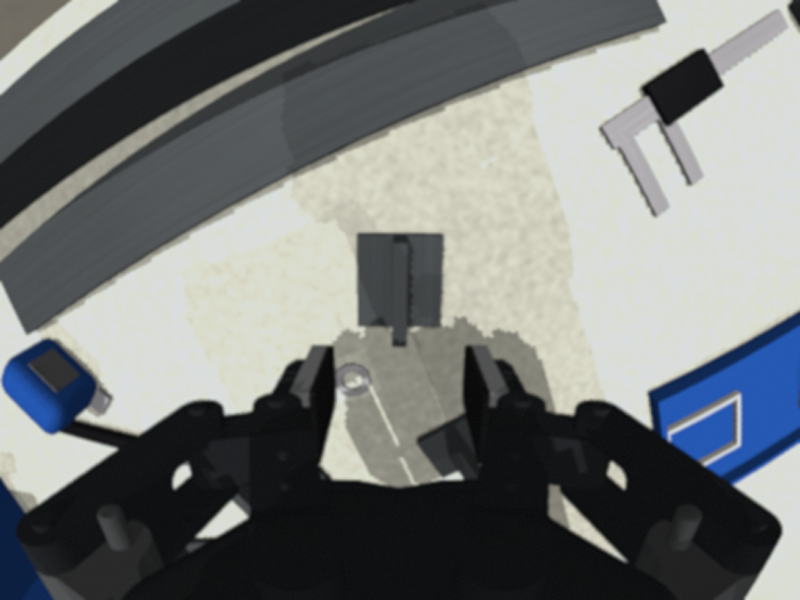

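The medium tee is centred between the fingers, its web at (400,235–345) px, so I'll descend and grip.

Emit:
{"fn": "carry_out", "kwargs": {"targets": [{"x": 0.002, "y": -0.001, "z": -0.05, "ax": 0, "ay": 0, "az": 0, "hand": 0}, {"x": 0.002, "y": -0.001, "z": -0.09, "ax": 0, "ay": 0, "az": 0, "hand": 0}, {"x": 0.002, "y": -0.001, "z": -0.111, "ax": 0, "ay": 0, "az": 0, "hand": 0}, {"x": 0.002, "y": -0.001, "z": -0.111, "ax": 0, "ay": 0, "az": 0, "hand": 0}]}}

```text
time_s: 13.1
eef_pos: [674.2, 105.5, 16.3]
ee_rot: [0.131, -0.694, 0.131, 0.696]
force: [0.1, 0.6, 0.4]
grip_width: 0.504
```

Emit:
{"fn": "carry_out", "kwargs": {"targets": [{"x": 0, "y": 0, "z": 0, "ax": 0, "ay": 0, "az": 0, "hand": -1}, {"x": 0, "y": 0, "z": 0, "ax": 0, "ay": 0, "az": 0, "hand": -1}, {"x": 0, "y": 0, "z": 0, "ax": 0, "ay": 0, "az": 0, "hand": -1}, {"x": 0, "y": 0, "z": 0, "ax": 0, "ay": 0, "az": 0, "hand": -1}]}}

```text
time_s: 13.6
eef_pos: [675.7, 106.0, 18.8]
ee_rot: [-0.131, 0.696, -0.13, -0.694]
force: [-0.1, -0.9, 7.8]
grip_width: 0.082
```

Emit:
{"fn": "carry_out", "kwargs": {"targets": [{"x": 0, "y": 0, "z": 0.05, "ax": 0, "ay": 0, "az": 0, "hand": -1}, {"x": -0.03, "y": -0.04, "z": 0.1, "ax": 0, "ay": 0, "az": 0.1, "hand": -1}, {"x": -0.06, "y": -0.08, "z": 0.1, "ax": 0, "ay": 0, "az": 0.2, "hand": -1}, {"x": -0.09, "y": -0.12, "z": 0.1, "ax": 0, "ay": 0, "az": 0.3, "hand": -1}, {"x": -0.12, "y": -0.16, "z": 0.1, "ax": 0, "ay": 0, "az": 0.373, "hand": -1}]}}

```text
time_s: 14.22
eef_pos: [553.5, -55.0, 117.3]
ee_rot: [0.002, 0.707, 0.002, -0.707]
force: [1.0, -1.2, -2.6]
grip_width: 0.079
```

Emit:
{"fn": "carry_out", "kwargs": {"targets": [{"x": -0.04, "y": -0.05, "z": 0, "ax": 0, "ay": 0, "az": -0.004, "hand": -1}, {"x": -0.08, "y": -0.09, "z": 0, "ax": 0, "ay": 0, "az": -0.004, "hand": -1}, {"x": -0.087, "y": -0.107, "z": 0, "ax": 0, "ay": 0, "az": -0.004, "hand": -1}, {"x": -0.087, "y": -0.107, "z": 0, "ax": 0, "ay": 0, "az": -0.004, "hand": -1}, {"x": -0.087, "y": -0.107, "z": 0, "ax": 0, "ay": 0, "az": -0.004, "hand": -1}]}}

```text
time_s: 14.85
eef_pos: [468.0, -160.3, 117.0]
ee_rot: [-0.001, 0.707, -0.001, -0.707]
force: [0.2, 0.4, -2.9]
grip_width: 0.083
```

```bash
python3 look.py w9; python3 - <<'E'
from fit import *
C["w7"]=dict(np.load("w7i.npz"))
A=lambda px:crop(px,1.5625,0,0)
print(fit([("w7",[(30,8,19),(30,-8,19),(-30,8,19),(-30,-8,19)],A([(383,240),(413,240),(385,341),(412,341)]))],[467,-197,0]))
E
```

```text
[ 467.97504325 -160.3269891   116.99498918]
(array([ 4.65450820e+02, -1.97495817e+02,  5.40510049e-03]), np.float64(0.3907620487346719), np.float64(0.29294865875076714))
```

View pics/w9.png

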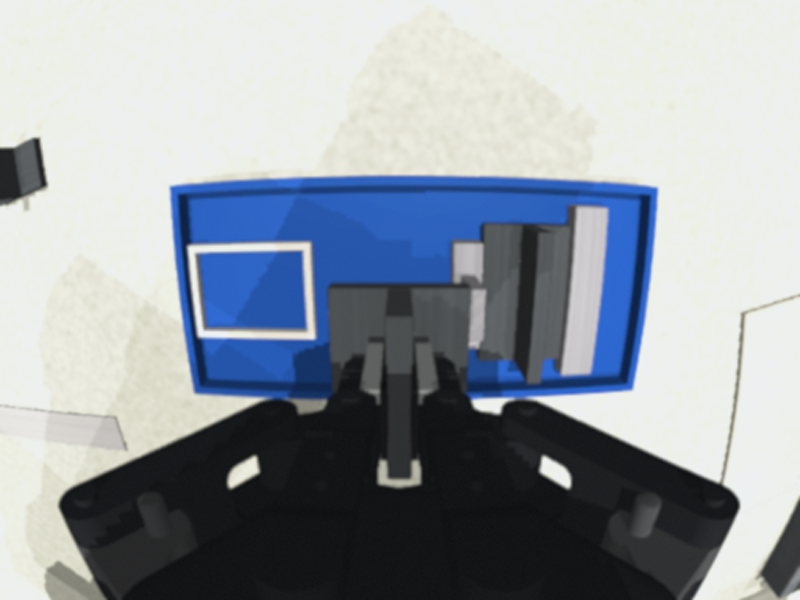

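The medium tee is held straight beside the spacer, whose near edge is at (453,243) px. Lowering it.

Emit:
{"fn": "carry_out", "kwargs": {"targets": [{"x": 0, "y": -0.002, "z": -0.05, "ax": 0, "ay": 0, "az": 0, "hand": -1}, {"x": 0, "y": -0.002, "z": -0.08, "ax": 0, "ay": 0, "az": 0, "hand": -1}, {"x": 0, "y": -0.002, "z": -0.09, "ax": 0, "ay": 0, "az": 0, "hand": -1}, {"x": 0, "y": -0.002, "z": -0.093, "ax": 0, "ay": 0, "az": 0, "hand": -1}, {"x": 0, "y": -0.002, "z": -0.094, "ax": 0, "ay": 0, "az": 0, "hand": -1}]}}

```text
time_s: 15.52
eef_pos: [468.4, -163.1, 23.8]
ee_rot: [-0.0, 0.708, -0.001, -0.707]
force: [-2.7, 0.5, 4.3]
grip_width: 0.083
```

Emit:
{"fn": "carry_out", "kwargs": {"targets": [{"x": 0, "y": 0, "z": 0, "ax": 0, "ay": 0, "az": 0, "hand": -0.6}, {"x": 0, "y": 0, "z": 0.002, "ax": 0, "ay": 0, "az": 0, "hand": -0.6}, {"x": 0, "y": 0, "z": 0.03, "ax": 0, "ay": 0, "az": 0, "hand": -0.6}, {"x": 0, "y": 0, "z": 0.08, "ax": 0, "ay": 0, "az": 0, "hand": -0.6}, {"x": 0, "y": 0, "z": 0.1, "ax": 0, "ay": 0, "az": 0, "hand": 0}]}}

```text
time_s: 16.15
eef_pos: [468.6, -163.5, 126.0]
ee_rot: [0.0, 0.709, -0.002, -0.706]
force: [-0.5, 0.3, -0.5]
grip_width: 0.396
```

Emit:
{"fn": "carry_out", "kwargs": {"targets": [{"x": 0.02, "y": 0.05, "z": 0, "ax": 0, "ay": 0, "az": 0.1, "hand": 0}, {"x": 0.04, "y": 0.1, "z": 0, "ax": 0, "ay": 0, "az": 0.2, "hand": 0}, {"x": 0.06, "y": 0.16, "z": 0, "ax": 0, "ay": 0, "az": 0.2, "hand": 0}, {"x": 0.075, "y": 0.22, "z": 0, "ax": 0, "ay": 0, "az": 0.2, "hand": 0}, {"x": 0.084, "y": 0.271, "z": 0, "ax": 0, "ay": 0, "az": 0.2, "hand": 0}]}}

```text
time_s: 16.77
eef_pos: [552.1, 110.3, 123.5]
ee_rot: [0.07, 0.704, 0.07, -0.703]
force: [-0.2, -0.3, 0.9]
grip_width: 0.498
```

Emit:
{"fn": "carry_out", "kwargs": {"targets": [{"x": 0, "y": 0, "z": 0, "ax": 0, "ay": 0, "az": 0, "hand": 0}, {"x": 0, "y": 0, "z": 0, "ax": 0, "ay": 0, "az": 0, "hand": 0}]}}

```text
time_s: 17.02
eef_pos: [551.7, 107.7, 123.2]
ee_rot: [0.07, 0.704, 0.07, -0.704]
force: [-0.5, -0.4, -0.1]
grip_width: 0.502
```

```bash
python3 look.py w10; python3 - <<'E'
from fit import *
C["w10"]=dict(np.load("w10i.npz"))
print((proj("w10",world([552.5,107.7,.2],[(-18,0,40),(18,0,40),(18,25,8),(18,-25,8),(-18,25,8),(-18,-25,8)]))*1.5625).round().tolist())
E
```

```text
[551.65593784 107.70359937 123.17170511]
[[399.0, 332.0], [399.0, 263.0], [354.0, 252.0], [443.0, 252.0], [356.0, 313.0], [442.0, 313.0]]
```

View pics/w10.png

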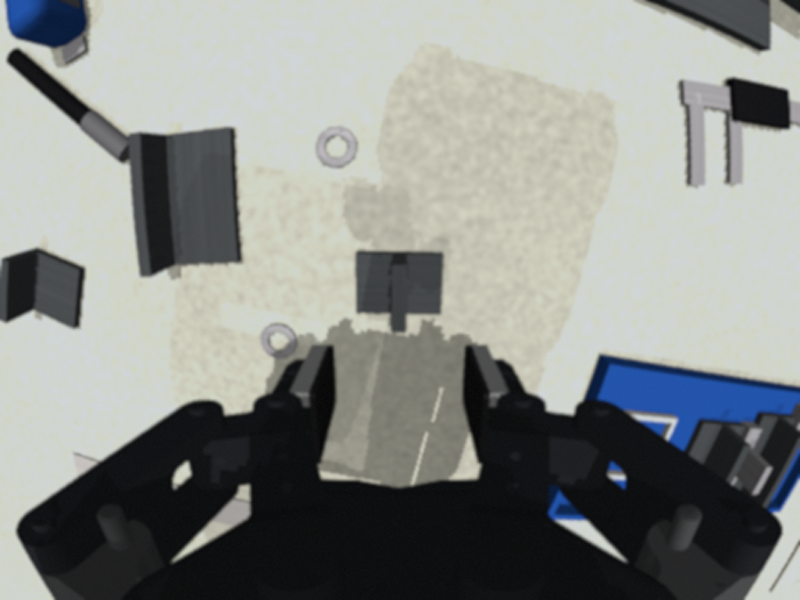

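The prediction matches the picture, with the web at (399,263–332) px. Descend and grip.

Emit:
{"fn": "carry_out", "kwargs": {"targets": [{"x": 0.001, "y": 0, "z": -0.05, "ax": 0, "ay": 0, "az": 0, "hand": 0}, {"x": 0.001, "y": 0, "z": -0.09, "ax": 0, "ay": 0, "az": 0, "hand": 0}, {"x": 0.001, "y": 0, "z": -0.107, "ax": 0, "ay": 0, "az": 0, "hand": 0}, {"x": 0.001, "y": 0, "z": -0.107, "ax": 0, "ay": 0, "az": 0, "hand": 0}]}}

```text
time_s: 17.58
eef_pos: [552.7, 107.4, 15.9]
ee_rot: [-0.069, -0.703, -0.069, 0.704]
force: [-0.7, 0.6, 0.3]
grip_width: 0.502
```

Emit:
{"fn": "carry_out", "kwargs": {"targets": [{"x": 0, "y": 0, "z": 0, "ax": 0, "ay": 0, "az": 0, "hand": -1}, {"x": 0, "y": 0, "z": 0, "ax": 0, "ay": 0, "az": 0, "hand": -1}, {"x": 0, "y": 0, "z": 0, "ax": 0, "ay": 0, "az": 0, "hand": -1}, {"x": 0, "y": 0, "z": 0, "ax": 0, "ay": 0, "az": 0, "hand": -1}]}}

```text
time_s: 18.08
eef_pos: [553.6, 108.0, 17.4]
ee_rot: [0.07, 0.705, 0.07, -0.703]
force: [-1.7, -0.5, 7.3]
grip_width: 0.082
```

Emit:
{"fn": "carry_out", "kwargs": {"targets": [{"x": 0, "y": 0, "z": 0.05, "ax": 0, "ay": 0, "az": 0, "hand": -1}, {"x": -0.03, "y": -0.04, "z": 0.09, "ax": 0, "ay": 0, "az": -0.1, "hand": -1}, {"x": -0.06, "y": -0.08, "z": 0.09, "ax": 0, "ay": 0, "az": -0.2, "hand": -1}, {"x": -0.087, "y": -0.13, "z": 0.09, "ax": 0, "ay": 0, "az": -0.2, "hand": -1}, {"x": -0.087, "y": -0.182, "z": 0.09, "ax": 0, "ay": 0, "az": -0.2, "hand": -1}]}}

```text
time_s: 18.7
eef_pos: [464.2, -74.8, 106.5]
ee_rot: [0.001, -0.707, 0.001, 0.707]
force: [1.6, -0.4, -1.5]
grip_width: 0.079
```

Emit:
{"fn": "carry_out", "kwargs": {"targets": [{"x": 0, "y": 0, "z": 0, "ax": 0, "ay": 0, "az": 0, "hand": -1}, {"x": 0, "y": 0, "z": 0, "ax": 0, "ay": 0, "az": 0, "hand": -1}]}}

```text
time_s: 18.95
eef_pos: [465.6, -73.6, 106.0]
ee_rot: [0.001, -0.707, 0.001, 0.707]
force: [-0.5, -0.1, -2.2]
grip_width: 0.083
```

Emit:
{"fn": "carry_out", "kwargs": {"targets": [{"x": 0.001, "y": 0, "z": -0.045, "ax": 0, "ay": 0, "az": 0, "hand": -1}, {"x": 0.001, "y": 0, "z": -0.07, "ax": 0, "ay": 0, "az": 0, "hand": -1}, {"x": 0.001, "y": 0, "z": -0.08, "ax": 0, "ay": 0, "az": 0, "hand": -1}, {"x": 0.001, "y": 0, "z": -0.083, "ax": 0, "ay": 0, "az": 0, "hand": -1}, {"x": 0.001, "y": 0, "z": -0.084, "ax": 0, "ay": 0, "az": 0, "hand": -1}]}}

```text
time_s: 19.58
eef_pos: [467.2, -73.8, 22.6]
ee_rot: [-0.0, 0.708, -0.001, -0.707]
force: [0.7, -0.7, -2.9]
grip_width: 0.082
```

Emit:
{"fn": "carry_out", "kwargs": {"targets": [{"x": 0, "y": 0, "z": 0, "ax": 0, "ay": 0, "az": 0, "hand": -0.5}, {"x": 0, "y": 0, "z": 0.002, "ax": 0, "ay": 0, "az": 0, "hand": -0.5}, {"x": 0, "y": 0, "z": 0.03, "ax": 0, "ay": 0, "az": 0, "hand": -0.5}, {"x": -0.02, "y": -0.03, "z": 0.09, "ax": 0, "ay": 0, "az": 0, "hand": 0}, {"x": -0.03, "y": -0.07, "z": 0.15, "ax": 0, "ay": 0, "az": 0, "hand": 0}]}}

```text
time_s: 20.2
eef_pos: [438.6, -134.7, 159.3]
ee_rot: [-0.0, 0.707, -0.0, -0.707]
force: [1.0, 0.0, -0.4]
grip_width: 0.5
```

Emit:
{"fn": "carry_out", "kwargs": {"targets": [{"x": 0, "y": -0.02, "z": 0.02, "ax": 0, "ay": 0, "az": 0, "hand": 0}, {"x": 0, "y": -0.02, "z": 0.02, "ax": 0, "ay": 0, "az": 0, "hand": 0}, {"x": 0, "y": -0.02, "z": 0.02, "ax": 0, "ay": 0, "az": 0, "hand": 0}]}}

```text
time_s: 20.58
eef_pos: [438.9, -153.6, 176.3]
ee_rot: [0.001, -0.707, 0.0, 0.708]
force: [0.7, 0.5, 0.0]
grip_width: 0.499
```

```bash
python3 - <<'E'
import cv2,numpy as np
from rig import viewer,ctrl
s=ctrl.sense();print(s["time_s"],s["eef_pos"],s["force"])
i=viewer.camera_info("wrist");a=viewer.capture("wrist");np.savez("w11i.npz",**i)
cv2.imwrite("pics/w11.png",cv2.resize(a[60:280,80:400],None,fx=2.5,fy=2.5,interpolation=cv2.INTER_CUBIC))
E
```

```text
20.575 [ 438.93091435 -153.55054379  176.34289085] [0.73927781 0.47748988 0.02683953]
```

View pics/w11.png

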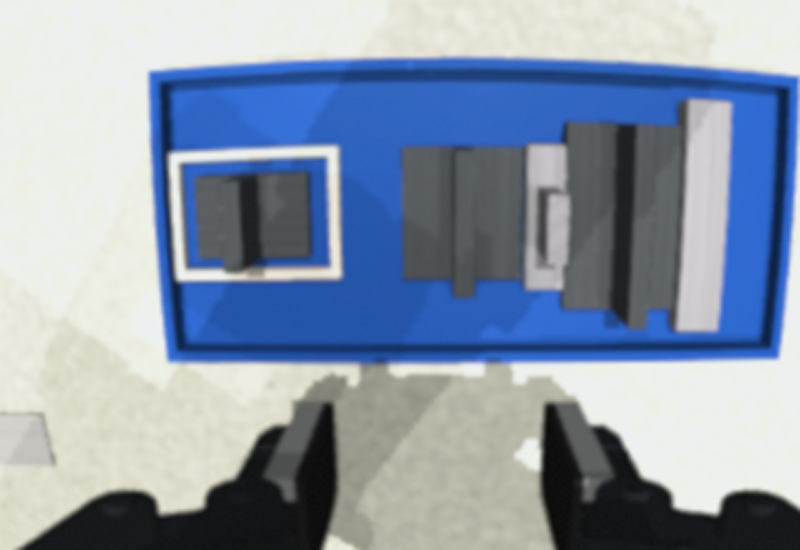

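The last picture shows the short tee inside the frame at about (253,215) px. The medium tee, spacer and long tee are stacked tight and parallel against the stop, x from about 400 to 730 px. I'll run one numeric check, then hand in.

```bash
python3 - <<'E'
from fit import *
from rig import finish_job
C["w11"]=dict(np.load("w11i.npz"))
A=lambda px:crop(px,2.5,80,60)
for n,L,l,px in(("short",25,18,[(195,177),(308,173),(311,257),(197,259)]),("medium",25,28,[(402,147),(522,147),(522,279),(403,279)]),("long",25,40,[(566,122),(684,125),(675,310),(563,308)])):
    print(n,fit([("w11",[(l,25,13),(l,-25,13),(-l,-25,13),(-l,25,13)],A(px))],[466,-150,0]))
print("pocket",fit([("w11",[(28,37,11),(28,-37,11),(-28,-37,11),(-28,37,11)],A([(168,153),(339,146),(342,278),(177,281)]))],[466,-74,0]))
print(finish_job())
E
```

```text
short (array([ 4.65624470e+02, -7.45324103e+01, -3.90455765e-03]), np.float64(0.5381647263449167), np.float64(0.30801479078251576))
medium (array([ 4.65821676e+02, -1.63333472e+02,  3.96934828e-03]), np.float64(0.547265997826571), np.float64(0.32988259964068684))
long (array([ 4.64822017e+02, -2.31588985e+02,  5.33790258e-03]), np.float64(0.7182117300297648), np.float64(0.41833675923152913))
pocket (array([ 4.66133556e+02, -7.50638539e+01,  3.48794085e-03]), np.float64(0.5037417524308978), np.float64(0.2768425010597969))
the job is handed in; nothing more can be done
None
```

I loaded the tray in order: long tee against the stop, then spacer, then medium tee, with the short tee in the pocket last. The job was handed in at about 20.6 s of robot time, and no verdict was reported.

My last checks came from wrist pictures:

| Check | Measured | Limit |
|---|---|---|
| Long tee to stop, centre to centre | about 35 mm | 45 mm |
| Spacer to long tee, centre to centre (spacer measured just after placing) | about 34 mm | 43 mm |
| Medium tee to spacer, centre to centre (same spacer reading) | about 34 mm | 43 mm |
| Long tee to medium tee, centre to centre | about 68 mm | 80 mm |
| Offset of tees and spacer along the stop | within about 2 mm | 20 mm |
| Angle between parts and stop | within about 0.01 rad | 0.12 rad |
| Short tee to pocket centre | about 1 mm | 15 mm |

- **Angle offcuts:** I never gripped or approached them, but I did not re-measure them at the end.
- **Upright and flat:** I judged this by eye from the last picture.
- **Failed checks:** none failed or disagreed beyond the 2–3 mm camera scatter.

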